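Put the lemon away: lid on the storage box and latch it

TASK

Put the lemon that lies on the bare worktop (not the one on the chopping board) into the open clear storage box and lower the box's square lid onto the rim (do not let it drop) so that it sits fully down and level all round, with its button still up. Then press the round button in the middle of the lid all the way down until it clicks and stays down. Leave the box standing about where it is, and do not disturb the glass, the moka pot or the mug.

Things in the scene. Friction and masses are not known exactly. Their poses are not given: they have to be found in the camera images.
- box: Open clear-plastic storage box, square with rounded corners, loose, about 0.45 kg: 146 x 146 mm outside, 80 mm high, wall 3 mm, inside 140 x 140 mm, inner floor 4 mm above its underside. Origin: centre of its underside; z up, x and y along its sides (all four alike). It is the larger and open one of two clear boxes; the smaller is already closed.
- lid_centre (a point): Loose white square lid, 0.2 kg, right way up on its gasket: plate 150 x 150 x 13 mm; under it a grey gasket 136 x 136 x 10 mm (2 mm clear of the box's inside all round), its lowest 4 mm bevelled. This point: centre axis, 20 mm above the gasket's underside, 3 mm below the plate's top; x, y along the sides (all four alike). Seated it is 90 mm above the box's underside.
- button_top (a point): Centre of the top of the round white button in the middle of the lid: 52 mm across; raised, as it starts, its top is 18 mm above the plate's top (21 mm above lid_centre), pressed 4 mm. The lid can be lifted by gripping the raised button's sides.
- lid_button (a joint): Latching button in the lid: travel downwards in m, 0 = up (as it starts), 0.014 = fully down. A hidden spring catch holds it: about 10 N before it moves, 14 N at most to push it past the middle; then it snaps down and stays down; it does not rise again. Lowering the lid with less than 10 N on the button leaves it up.
- lemon_centre (a point): Lemon lying on the bare worktop, about 0.13 kg, 83 mm long, 58 mm thick. This point is its centre; x along its length. Another lemon lies far off on the chopping board and stays there.
- glass: Bystander: drinking glass, 81 mm across, 91 mm high, standing behind the work. Origin: centre of its underside.
- moka_pot: Bystander: aluminium moka pot with black handle, 174 mm high. Origin: underside, z up.
- mug: Bystander: white mug, red-brown inside, with a handle, 90 mm high. Origin: underside, z up.
Mind the look-alikes: they are no part of the job. Leave any brown look-alike of the part that bears lid_centre alone.

How it is judged:
By the outcome, as a careful person would: the job done as asked, in the order asked, and still so for the second after the job is handed in, with the robot touching nothing.
It also fails if it takes over 67 s, if anything falls off the work surface, if the arm or the gripper's body presses on something with over 40 N, if the wrist force passes 120 N, or if a joint passes its speed limit or range.

ROBOT

A 6-joint arm with a two-finger parallel gripper is mounted at the origin on a cart in front of the work surface, level with it; the furniture and walls round the work are solid. World frame = base frame: x ahead of the robot, y to its left, z up, the work surface at z = 0. Lengths are in m, angles in rad, forces in N, time in s.
With the tool pointing down it reaches from about 0.35 to 0.975 m from the base axis. Payload 4.9 kg.
Tool frame: the origin (TCP) lies midway between the tips of the shut fingers; the grasp point (between the pads) lies 19 mm behind it; z points along the fingers, y is the line along which they close (so a half turn about z gives the same grasp; the last joint's range is limited). The gripper opens to 85 mm and grips with 20 to 120 N. Pads are 22 mm wide; open, the fingers measure 114 mm over their backs; the gripper's body (76 mm by 85 mm) begins 54 mm behind the grasp point. The pads swing forward as they close: fully open they stand 13 mm farther back than shut.
Start: joints at [-1.28, 0.053, 1.613, -0, 1.476, -0.119], TCP at [0.249, -0.573, 0.231] pointing down, gripper open.
Joint ranges: [-3.01, 3.01], [-1.01, 2.22], [0.06, 2.58], [-1.02, 4.17], [0.09, 2.62], [-3.14, 3.14]. Speed limits (rad/s): [2.57, 2.57, 3.14, 3.14, 3.14, 3.14].

INTERFACE

Orientations are given as a unit quaternion [w, x, y, z].
In Python, from plant import state, grab_frame, camera_info, job_done, spot_in, masks_of, pinpoint gives the robot as it stands.
- The arm moves only by the shell command python3 -m handwheel 'ROWS' [OPENING]. ROWS is JSON, a list that holds one entry, the list of rows, each a list of 6 numbers: the shift along the world's x, y, z in m, then the turn, a rotation vector about the world's x, y, z in degrees. In form: [[[tx, ty, tz, ax, ay, az], ...]]. A call has 1 to 20 rows; each row shifts and turns the commanded pose from where the row before left it; what a row does not reach is not made up. A row lasts 1/12 s, in which the tool goes at most 41.7 mm and 7.16 degrees, less where a joint would pass 70% of its speed; a pose out of reach is approached as far as the arm can. A call is refused whole if a number of a shift passes 0.0417 or a number of a turn 7.16, either way. A call with a gripper value outside its range is refused whole. OPENING is the opening, from 0 (shut) to 1 (fully open), set as the call begins (- or left out, the last holds). The fingers move at their own pace and stop on an object; the grip force is fixed at half the most. Time passes only in rows, so rows that do not move let the fingers close. It gives the time, the measured TCP pose, the force, the opening and the grip force at its end, in the units of the state.
- state(): the state, without advancing time (a new reading comes with each control period).
- grab_frame(name): name is "scene" or "side" or "wrist"; returns (picture, depth): 480x640x3 uint8, blue, green, red; 480x640 float32, m along the optical axis (not along the pixel's ray), 0 where there is no reading.
- camera_info(name): a dict with "fx", "fy", "cx", "cy" (pixels), "T" (4x4, takes a point from camera to world coordinates). Camera axes: x right, y up, looking along -z (the intrinsics and any distortion apply to the point x, -y, -z); pixel columns grow to the right and rows downward; lengths in m; the calibration is good to about 2 mm. The wrist camera is an equidistant fisheye: a pixel r from the principal point sees the ray r / f radians off the axis. A picture is of the moment at which its call begins: read the wrist's pose just before it. camera_info takes no time and is no camera call; for the wrist camera it gives the pose at the moment of the call.
- job_done(): hands the job in; it is judged then, once.
Trained networks look in the newest picture that a camera, given by its name, has taken for a name from the list of things; names that differ only in an ending like _2 or _b are one class to them, and where a whole thing is asked for, a point or a joint stands for the part that bears it (a point fixed in the world has none). Each returns a list of dicts, best first, with "conf" (0 to 1); they miss things now and then, are a little off and sometimes report something else, mostly with a low value. They report only what shows in the picture. A call takes as long as a camera call. They do not tell look-alikes from the thing itself.
- spot_in(camera, thing): "box" ([left, top, width, height] in pixels, round what is visible of it).
- masks_of(camera, thing): "region" (480x640 bool, what is visible of it) and "box" ([left, top, width, height] in pixels, round what is visible of it).
- pinpoint(camera, thing): "position" ([column, row] in pixels: a listed point, or the origin of a listed thing).
The state is a dict: "time": time; "joint_pos": joint angles; "joint_vel": joint speeds; "joint_efforts": joint torques, N m; "tool_pos": TCP position; "tool_rot": TCP orientation; "contact_force": force on the tool from outside, world axes, zero at the start; "ft_torque": the same for the moment, N m; "gripper_width": opening from 0.0 (shut) to 1.0 (fully open); "grasp_force": force on a finger pad.
Only numpy, scipy, OpenCV 4.12 (cv2) and the standard library are available. Lean on these libraries where they do the work, as an engineer would, in place of code of your own. Each camera call takes 0.05 s, during which the arm holds its last target. There are 200 camera calls.

## Working session

There is one attempt and no reset: what is moved stays moved. The work goes in short steps, Python scripts to look and compute and a shell command to move; the robot and the scene stay as the last step left them, time stands still between calls to the robot, and variables do not carry over. Pictures are saved under pics/ and viewed, at most 16 in all, crops included, and the job is handed in when it is done.

```bash
mkdir -p pics; ls
cat > h.py <<'E'
import numpy as np, cv2
from plant import *
def px2ray(cam,uv,ci=None):
    ci=ci or camera_info(cam); T=np.array(ci["T"]); u,v=uv
    if cam=="wrist":
        a=(u-ci["cx"])/ci["fx"]; b=(v-ci["cy"])/ci["fy"]; r=np.hypot(a,b)+1e-12
        d=np.array([a/r*np.sin(r),b/r*np.sin(r),np.cos(r)])
    else:
        dist=np.array(ci.get("dist",np.zeros(5)),float)
        K=np.array([[ci["fx"],0,ci["cx"]],[0,ci["fy"],ci["cy"]],[0,0,1.]])
        p=cv2.undistortPoints(np.array([[[u,v]]],float),K,dist)[0,0]; d=np.array([p[0],p[1],1.])
    d=np.array([d[0],-d[1],-d[2]])
    return T[:3,3],T[:3,:3]@d/np.linalg.norm(d)
def atz(cam,uv,z,ci=None):
    o,d=px2ray(cam,uv,ci); return o+d*(z-o[2])/d[2]
def tri(rays):
    A=np.zeros((3,3));b=np.zeros(3)
    for o,d in rays:
        P=np.eye(3)-np.outer(d,d);A+=P;b+=P@o
    x=np.linalg.solve(A,b); return x,[float(np.linalg.norm((np.eye(3)-np.outer(d,d))@(x-o))) for o,d in rays]
E
python3 - <<'E'
from h import *
np.set_printoptions(precision=4,suppress=True)
print(state())
for c in ["scene","side","wrist"]:
    im,d=grab_frame(c); cv2.imwrite(f"pics/{c}0.png",im); np.save(f"{c}_d.npy",d)
    ci=camera_info(c); print(c,{k:(np.array(v).round(3).tolist()) for k,v in ci.items()})
    for t in ["box","lid_centre","button_top","lemon_centre","glass","moka_pot","mug"]:
        print(c,t,[(np.round(r["position"],1).tolist(),round(r["conf"],2), atz(c,r["position"],{"lid_centre":.02,"button_top":.041,"lemon_centre":.029}.get(t,0),ci).round(3)) for r in pinpoint(c,t)][:4])
E
```

```text
pics
{'time': 0.0, 'joint_pos': array([-1.28  ,  0.0534,  1.6143, -0.    ,  1.476 , -0.119 ]), 'joint_vel': array([ 0.0017, -0.0003,  0.0011,  0.0014, -0.0006, -0.0001]), 'joint_efforts': array([  0.0016, -39.3695, -37.0171,  -0.    ,   0.0071,   0.    ]), 'tool_pos': array([ 0.2488, -0.5727,  0.2301]), 'tool_rot': array([-0.001 ,  0.9791,  0.2035, -0.0001]), 'contact_force': array([ 0.2202,  0.2907, -0.1883]), 'ft_torque': array([ 0.0228, -0.0397, -0.0021]), 'grasp_force': 0.0, 'gripper_width': 0.9988691865808865}
scene {'fx': 580.641, 'fy': 580.641, 'cx': 318.522, 'cy': 235.571, 'T': [[-0.818, 0.299, -0.492, -0.403], [-0.575, -0.456, 0.679, 1.44], [-0.021, 0.838, 0.545, 1.149], [0.0, 0.0, 0.0, 1.0]]}
scene box [([392.6, 210.2], 0.89, array([ 0.498, -0.296,  0.   ]))]
scene lid_centre [([309.8, 274.3], 0.79, array([0.508, 0.237, 0.02 ])), ([224.4, 389.0], 0.77, array([0.405, 0.752, 0.02 ])), ([327.1, 205.7], 0.45, array([ 0.711, -0.158,  0.02 ]))]
scene button_top [([220.3, 376.4], 0.67, array([0.427, 0.739, 0.041])), ([309.3, 273.4], 0.57, array([0.495, 0.256, 0.041]))]
scene lemon
[... 667 characters left out ...]
op [([305.4, 219.7], 0.72, array([0.514, 0.234, 0.041])), ([278.4, 146.3], 0.48, array([0.424, 0.762, 0.041]))]
side lemon_centre [([313.1, 260.3], 0.56, array([0.529, 0.033, 0.029]))]
side glass [([385.1, 310.7], 0.86, array([ 0.726, -0.168,  0.   ]))]
side moka_pot [([405.8, 344.2], 0.58, array([ 0.762, -0.295,  0.   ]))]
side mug [([299.1, 424.2], 0.57, array([ 0.466, -0.519,  0.   ]))]
wrist {'fx': 371.648, 'fy': 371.648, 'cx': 319.376, 'cy': 248.596, 'T': [[0.398, 0.872, 0.287, 0.322], [-0.918, 0.378, 0.124, -0.541], [-0.0, -0.312, 0.95, 0.375], [0.0, 0.0, 0.0, 1.0]]}
wrist box []
wrist lid_centre []
wrist button_top []
wrist lemon_centre []
wrist glass []
wrist moka_pot []
wrist mug []
```

View pics/scene0.png

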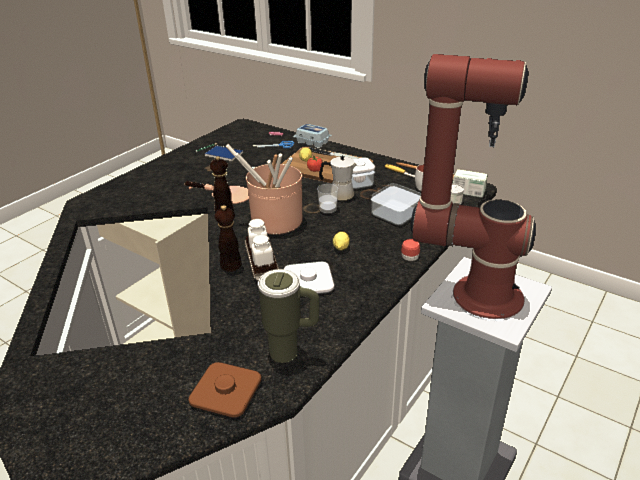

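View pics/side0.png

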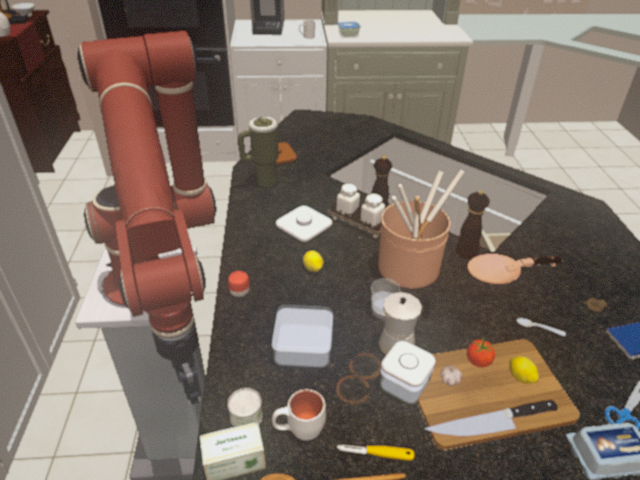

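The scene view shows the white lid at (310,275), the brown look-alike at (224,389), the worktop lemon at (341,241) and the open box at (395,205). The side view agrees: lid (305,222), lemon (313,261), box (303,335), with the closed small box at (407,370). Next I'll fly the wrist camera over the box.

```bash
cat >> h.py <<'E'
np.set_printoptions(precision=4,suppress=True)
import pickle,os
def look(tag,things,save=True):
    ci=camera_info("wrist"); im,d=grab_frame("wrist"); cv2.imwrite(f"pics/{tag}.png",im)
    out={"ci":ci,"d":d,"pts":{},"masks":{}}
    for t in things:
        p=pinpoint("wrist",t); out["pts"][t]=p
        m=masks_of("wrist",t); out["masks"][t]=m
        print(tag,t,[(np.round(r["position"],1).tolist(),round(r["conf"],2)) for r in p[:2]],[(np.round(r["box"]).tolist(),round(r["conf"],2)) for r in m[:2]])
    pickle.dump(out,open(tag+".pkl","wb")); return out
E
python3 -m handwheel '[[[0.014,0.031,0.004,0,0,0],[0.014,0.031,0.004,0,0,0],[0.014,0.031,0.004,0,0,0],[0.014,0.031,0.004,0,0,0],[0.014,0.031,0.004,0,0,0],[0.014,0.031,0.004,0,0,0],[0.014,0.031,0.004,0,0,0],[0.014,0.031,0.004,0,0,0],[0.014,0.031,0.004,0,0,0],[0.014,0.031,0.004,0,0,0],[0.014,0.031,0.004,0,0,0],[0.014,0.031,0.004,0,0,0],[0,0,0,0,0,0],[0,0,0,0,0,0]]]'
python3 -c "
from h import *
look('w1',['box','lemon_centre'])"
python3 -m handwheel '[[[0.008,0.02,0,0,0,0],[0.008,0.02,0,0,0,0],[0.008,0.02,0,0,0,0],[0.008,0.02,0,0,0,0],[0.008,0.02,0,0,0,0],[0.008,0.02,0,0,0,0],[0,0,0,0,0,0],[0,0,0,0,0,0]]]'
python3 -c "
from h import *
look('w2',['box','lemon_centre','lid_centre','button_top'])"
```

```text
time: 2.37
tool_pos: [0.4176, -0.2001, 0.2799]
tool_rot: [0.001, 0.979, 0.205, 0.0]
contact_force: [-0.4, -0.6, -0.7]
gripper_width: 0.997
grasp_force: 0.0
w1 box [([408.1, 180.5], 0.8)] [([331.0, 92.0, 179.0, 190.0], 0.68)]
w1 lemon_centre [([167.1, 42.8], 0.97)] [([137.0, 13.0, 62.0, 51.0], 0.75), ([459.0, 0.0, 143.0, 40.0], 0.33)]
time: 3.28
tool_pos: [0.465, -0.0815, 0.279]
tool_rot: [0.0, 0.979, 0.204, -0.0]
contact_force: [0.3, -0.9, 0.5]
gripper_width: 0.998
grasp_force: 0.0
w2 box [([473.0, 252.3], 0.89)] [([404.0, 181.0, 162.0, 166.0], 0.57), ([446.0, 0.0, 99.0, 69.0], 0.5)]
w2 lemon_centre [([246.2, 115.7], 0.73)] [([210.0, 87.0, 76.0, 56.0], 0.57)]
w2 lid_centre [([85.4, 75.0], 0.94)] [([36.0, 3.0, 111.0, 146.0], 0.76)]
w2 button_top [([72.8, 72.3], 0.82)] [([59.0, 54.0, 41.0, 39.0], 0.61)]
```

View pics/w1.png

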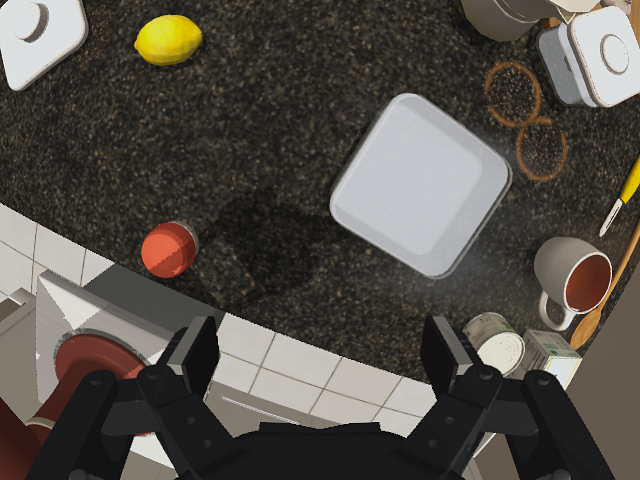

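View pics/w2.png

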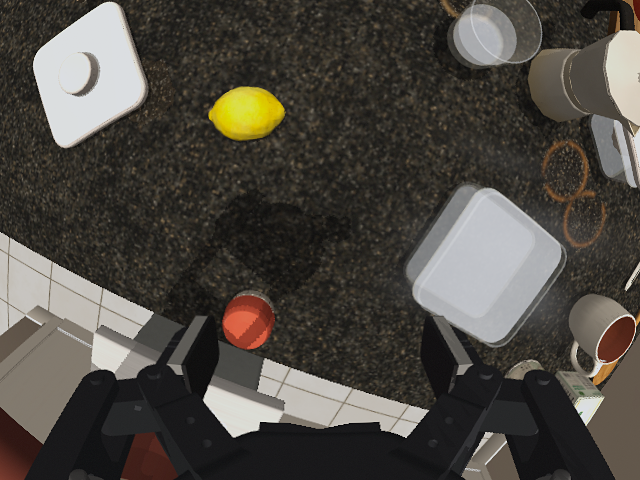

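w1 shows the box rim from (331,200) to (510,180) and the lemon at (168,40). w2 shows the lemon at (247,113) with its long axis along the image's x (so I must turn about 90°), and the lid at (90,75).

```bash
cat >> h.py <<'E'
def load(t): return pickle.load(open(t+".pkl","rb"))
def mpts(o,t,z,i=0):
    m=o["masks"][t][i]["region"].astype(np.uint8)
    cs,_=cv2.findContours(m,cv2.RETR_EXTERNAL,cv2.CHAIN_APPROX_NONE); c=max(cs,key=cv2.contourArea)
    c=cv2.convexHull(c)[:,0]
    return np.array([atz("wrist",p,z,o["ci"])[:2] for p in c],np.float32)
def cen(m):
    ys,xs=np.nonzero(m); return xs.mean(),ys.mean()
def rect(P):
    (x,y),(w,h),a=cv2.minAreaRect((P*1000).astype(np.float32)); return np.round([x,y,w,h,a],1)
E
python3 - <<'E'
from h import *
a,b=load('w1'),load('w2')
S=lambda c,uv:px2ray(c,uv)
r=lambda o,t:px2ray("wrist",o["pts"][t][0]["position"],o["ci"])
mr=lambda o,t:px2ray("wrist",cen(o["masks"][t][0]["region"]),o["ci"])
print("lemon pts",tri([r(a,"lemon_centre"),r(b,"lemon_centre")]))
print("lemon mask",tri([mr(a,"lemon_centre"),mr(b,"lemon_centre")]))
print("box",tri([r(a,"box"),r(b,"box")]))
print("box all",tri([r(a,"box"),r(b,"box"),S("scene",(392.6,210.2)),S("side",(303.1,346))]))
print("lid all",tri([r(b,"lid_centre"),S("scene",(309.8,274.3)),S("side",(306.9,219.3))]))
print("btn all",tri([r(b,"button_top"),S("scene",(309.3,273.4)),S("side",(305.4,219.7))]))
for o in (a,b):
    print("lemon rect",rect(mpts(o,"lemon_centre",.029)),"box rect z.08",rect(mpts(o,"box",.08)))
print("lid rect",rect(mpts(b,"lid_centre",.02)))
# depth
for o in (a,b):
    m=o["masks"]["lemon_centre"][0]["region"]; print(np.percentile(o["d"][m],[5,50]))
E
```

```text
lemon pts (array([0.5228, 0.0283, 0.0287]), [0.0003536934068894841, 0.0003536934068895502])
lemon mask (array([0.5258, 0.0286, 0.0294]), [0.00018427029538597482, 0.00018427029538588255])
box (array([ 0.4823, -0.2852,  0.0006]), [0.0014338848994210056, 0.0014338848994210898])
box all (array([ 0.4852, -0.2845,  0.0053]), [0.004266386535714811, 0.0015237826997492791, 0.006965120088299773, 0.004102244728792958])
lid all (array([0.5101, 0.2433, 0.0285]), [0.003755045530458825, 0.0073865127456551405, 0.010930186787520902])
btn all (array([0.5077, 0.2497, 0.0336]), [0.006334873026368945, 0.006387892601038481, 0.007280152329778792])
lemon rect [526.6  30.   58.2  81.3  15.9] box rect z.08 [ 482.5 -280.7  154.7  146.6   82.3]
lemon rect [526.   29.9  66.9  66.7  66.9] box rect z.08 [ 484.2 -269.6  177.7  145.9   82.4]
lid rect [507.4 249.9 154.2 154.6  43.4]
[0.3106 0.3208]
[0.338  0.3461]
```

```bash
python3 -m handwheel '[[[0.0047,0.0085,-0.006,0,0,7],[0.0047,0.0085,-0.006,0,0,7],[0.0047,0.0085,-0.006,0,0,7],[0.0047,0.0085,-0.006,0,0,7],[0.0047,0.0085,-0.006,0,0,7],[0.0047,0.0085,-0.006,0,0,7],[0.0047,0.0085,-0.006,0,0,7],[0.0047,0.0085,-0.006,0,0,7],[0.0047,0.0085,-0.006,0,0,7],[0.0047,0.0085,-0.006,0,0,7],[0.0047,0.0085,-0.006,0,0,7],[0.0047,0.0085,-0.006,0,0,7],[0.0047,0.0085,-0.006,0,0,7],[0,0,0,0,0,0],[0,0,0,0,0,0]]]'
python3 - <<'E'
from h import *
from scipy.spatial.transform import Rotation as R
o=look('w3',['lemon_centre','lid_centre','button_top'])
s=state(); q=s["tool_rot"]; M=R.from_quat(np.r_[q[1:],q[0]]).as_matrix(); print(s["joint_pos"],"tool y ang",np.degrees(np.arctan2(M[1,1],M[0,1])),M[:,2],s["tool_pos"])
b=load('w2')
r=lambda o,t:px2ray("wrist",o["pts"][t][0]["position"],o["ci"])
mr=lambda o,t:px2ray("wrist",cen(o["masks"][t][0]["region"]),o["ci"])
for t in ["lemon_centre","lid_centre","button_top"]: print(t,tri([r(b,t),r(o,t)]),tri([mr(b,t),mr(o,t)]))
for oo in (load('w1'),b,o):
    m=oo["masks"]["lemon_centre"][0]["region"]; ys,xs=np.nonzero(m)
    P=np.array([atz("wrist",p,.029,oo["ci"])[:2] for p in zip(xs[::5],ys[::5])]); C=np.cov(P.T); w,v=np.linalg.eigh(C); print("pca",P.mean(0),np.degrees(np.arctan2(v[1,1],v[0,1]))%180,4*np.sqrt(w))
P=mpts(o,"lid_centre",.023); print("lid rect",rect(P))
E
```

```text
time: 4.98
tool_pos: [0.5258, 0.0293, 0.2009]
tool_rot: [-0.0, 0.542, 0.84, -0.0]
contact_force: [0.1, 0.0, 0.0]
gripper_width: 0.997
grasp_force: 0.0
w3 lemon_centre [([320.8, 225.1], 0.95)] [([365.0, 399.0, 58.0, 37.0], 0.61), ([378.0, 0.0, 63.0, 19.0], 0.6)]
w3 lid_centre [] [([322.0, 1.0, 173.0, 88.0], 0.67)]
w3 button_top [] [([378.0, 0.0, 61.0, 16.0], 0.75), ([288.0, 179.0, 65.0, 90.0], 0.7)]
[-0.0863 -0.1644  1.871  -0.0001  1.4342 -0.5124] tool y ang 24.413643490760666 [ 0.0007 -0.0002 -1.    ] [0.5262 0.0289 0.2018]
lemon_centre (array([0.5249, 0.0283, 0.0311]), [0.0017540377749582442, 0.0017540377749581354]) (array([0.5496, 0.0019, 0.229 ]), [0.02176078023495259, 0.021760780234952655])Traceback (most recent call last):
  File "<stdin>", line 8, in <module>
  File "<stdin>", line 6, in <lambda>
IndexError: list index out of range
```

View pics/w3.png

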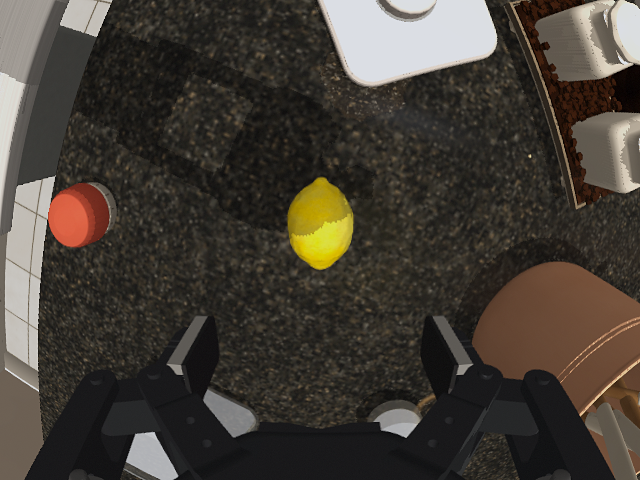

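w3 shows the lemon centred at (321,224) between the fingers, with its length across the closing line. I'll descend, grip and lift.

```bash
python3 -m handwheel '[[[0,0,-0.025,0,0,0],[0,0,-0.025,0,0,0],[0,0,-0.025,0,0,0],[0,0,-0.025,0,0,0],[0,0,-0.025,0,0,0],[0,0,-0.025,0,0,0],[0,0,-0.02,0,0,0],[0,0,-0.015,0,0,0],[0,0,-0.01,0,0,0],[0,0,0,0,0,0],[0,0,0,0,0,0]]]'
python3 -m handwheel '[[[0,0,0,0,0,0],[0,0,0,0,0,0],[0,0,0,0,0,0],[0,0,0,0,0,0],[0,0,0,0,0,0],[0,0,0,0,0,0],[0,0,0,0,0,0],[0,0,0,0,0,0],[0,0,0,0,0,0],[0,0,0,0,0,0]]]' 0
python3 -m handwheel '[[[0,0,0.01,0,0,0],[0,0,0.02,0,0,0],[0,0,0.03,0,0,0],[0,0,0.03,0,0,0],[0,0,0.03,0,0,0],[0,0,0.03,0,0,0],[0,0,0.03,0,0,0],[0,0,0.02,0,0,0],[0,0,0,0,0,0]]]'
python3 - <<'E'
from h import *
o=look('w4',['lid_centre','button_top'])
E
```

```text
time: 6.25
tool_pos: [0.5261, 0.0292, 0.0064]
tool_rot: [-0.0, 0.541, 0.841, -0.0]
contact_force: [0.5, -0.3, 0.1]
gripper_width: 1.001
grasp_force: 0.0
time: 7.08
tool_pos: [0.5279, 0.0291, 0.0085]
tool_rot: [0.002, 0.541, 0.841, 0.001]
contact_force: [-0.6, 0.4, 5.2]
gripper_width: 0.634
grasp_force: 63.1
time: 7.83
tool_pos: [0.5288, 0.0291, 0.2131]
tool_rot: [0.005, 0.541, 0.841, 0.002]
contact_force: [1.3, -0.8, -1.3]
gripper_width: 0.636
grasp_force: 63.6
w4 lid_centre [([191.0, 410.1], 0.63)] [([314.0, 0.0, 173.0, 87.0], 0.85), ([241.0, 244.0, 154.0, 186.0], 0.65)]
w4 button_top [] [([371.0, 1.0, 57.0, 15.0], 0.79)]
```

View pics/w4.png

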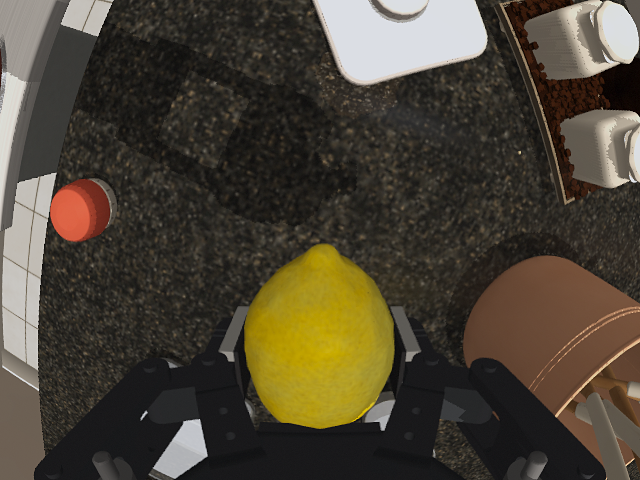

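w4 shows the lemon held squarely between the pads. I'll fit the box pose to its silhouettes in w1 and w2.

```bash
cat >> h.py <<'E'
from scipy.optimize import minimize
def proj(ci,P):
    T=np.array(ci["T"]); p=(np.asarray(P)-T[:3,3])@T[:3,:3]; x,y,z=p[:,0],-p[:,1],-p[:,2]
    r=np.hypot(x,y)+1e-12; th=np.arctan2(r,z)
    return np.c_[ci["cx"]+ci["fx"]*th*x/r, ci["cy"]+ci["fy"]*th*y/r]
def rsq(a,rad):
    t=np.linspace(0,2*np.pi,64,endpoint=False); c=np.c_[np.sign(np.cos(t)),np.sign(np.sin(t))]*(a/2-rad)
    return c+rad*np.c_[np.cos(t),np.sin(t)]
def sil(ci,p,layers):
    c,s=np.cos(p[2]),np.sin(p[2]); Q=[]
    for a,rad,z in layers:
        xy=rsq(a,rad)@np.array([[c,s],[-s,c]])+p[:2]; Q.append(np.c_[xy,np.full(len(xy),z)])
    h=cv2.convexHull(proj(ci,np.vstack(Q)).astype(np.float32))
    return h
def fit(obs,layers,x0):
    """obs: (ci,mask). maximise IoU (subpixel raster)"""
    def cost(q):
        p=np.array([q[0]/1000,q[1]/1000,np.radians(q[2])]); t=0
        for ci,m in obs:
            im=np.zeros((480,640),np.uint8); cv2.fillPoly(im,[np.round(sil(ci,p,layers)*16).astype(np.int32)],255,cv2.LINE_AA,4)
            a=im/255.; m=m.astype(float); t+=1-np.minimum(a,m).sum()/np.maximum(a,m).sum()
        return t
    best=None
    for da in (-15,0,15):
        s=np.array([x0[0]*1000,x0[1]*1000,x0[2]+da]); r=minimize(cost,s,method="Nelder-Mead",options=dict(initial_simplex=np.array([s,s+[8,0,0],s+[0,8,0],s+[0,0,8]]),xatol=.05,fatol=1e-5))
        if best is None or r.fun<best.fun: best=r
    return best.x.round(2),round(best.fun/len(obs),4)
BOX=[(.146,.02,0),(.146,.02,.08)]; LID=[(.150,.015,.010),(.150,.015,.023)]
E
python3 - <<'E'
from h import *
a,b=load('w1'),load('w2')
ob=[(o["ci"],o["masks"]["box"][0]["region"]) for o in (a,b)]
for L in ([ob[0]],[ob[1]],ob): print("box",fit(L,BOX,(.484,-.283,-8)))
print("lid w2",fit([(b["ci"],b["masks"]["lid_centre"][0]["region"])],LID,(.508,.25,43)))
E
```

```text
box (array([ 482.21, -284.75,   -7.57]), np.float64(0.0239))
box (array([ 481.33, -287.04,   -8.4 ]), np.float64(0.037))
box (array([ 481.79, -285.9 ,   -7.95]), np.float64(0.0325))
lid w2 (array([507.  , 253.01,  43.11]), np.float64(0.0569))
```

```bash
python3 -m handwheel '[[[-0.0039,-0.0262,0,0,0,3],[-0.0039,-0.0262,0,0,0,3],[-0.0039,-0.0262,0,0,0,3],[-0.0039,-0.0262,0,0,0,3],[-0.0039,-0.0262,0,0,0,0],[-0.0039,-0.0262,0,0,0,0],[-0.0039,-0.0262,0,0,0,0],[-0.0039,-0.0262,0,0,0,0],[-0.0039,-0.0262,0,0,0,0],[-0.0039,-0.0262,0,0,0,0],[-0.0039,-0.0262,0,0,0,0],[-0.0039,-0.0262,0,0,0,0],[0,0,0,0,0,0]]]'
python3 -m handwheel '[[[0,0,-0.025,0,0,0],[0,0,-0.025,0,0,0],[0,0,-0.025,0,0,0],[0,0,-0.025,0,0,0],[0,0,-0.025,0,0,0],[0,0,-0.025,0,0,0],[0,0,-0.015,0,0,0],[0,0,-0.012,0,0,0],[0,0,-0.009,0,0,0],[0,0,-0.005,0,0,0],[0,0,0,0,0,0],[0,0,0,0,0,0]]]'
python3 -c "
from h import *
look('w5',['box'])"
```

```text
time: 9.17
tool_pos: [0.4776, -0.2884, 0.204]
tool_rot: [-0.002, 0.452, 0.892, -0.001]
contact_force: [-0.7, 0.2, -1.7]
gripper_width: 0.637
grasp_force: 63.7
time: 10.17
tool_pos: [0.4797, -0.2854, 0.0158]
tool_rot: [0.0, 0.45, 0.893, -0.0]
contact_force: [0.2, 0.1, -0.9]
gripper_width: 0.634
grasp_force: 63.7
w5 box [([324.6, 304.3], 0.77)] [([58.0, 70.0, 540.0, 410.0], 0.6)]
```

View pics/w5.png

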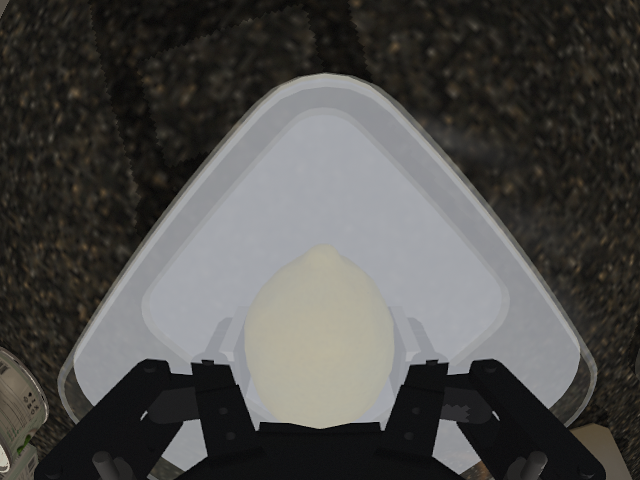

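w5 shows the lemon at (320,340) inside the box, 3 mm above the floor, with the fingers clear of the walls. I'll release it, rise and look down on the box.

```bash
python3 -m handwheel '[[[0,0,0,0,0,0],[0,0,0,0,0,0],[0,0,0,0,0,0],[0,0,0,0,0,0],[0,0,0,0,0,0]]]' 0.95
python3 -m handwheel '[[[0,0,0.02,0,0,0],[0,0,0.03,0,0,0],[0,0,0.035,0,0,0],[0,0,0.035,0,0,0],[0,0,0.035,0,0,0],[0,0,0.035,0,0,0],[0,0,0.03,0,0,0],[0,0,0.02,0,0,0],[0,0,0,0,0,0],[0,0,0,0,0,0],[0,0,0,0,0,0]]]'
python3 -c "
from h import *
a=look('w6',['box','lemon_centre'])
print(fit([(a['ci'],a['masks']['box'][0]['region'])],BOX,(.484,-.283,-8)))
"
```

```text
time: 10.73
tool_pos: [0.4794, -0.2853, 0.0156]
tool_rot: [0.0, 0.45, 0.893, -0.0]
contact_force: [-0.7, -0.2, 0.2]
gripper_width: 0.951
grasp_force: 0.0
time: 11.65
tool_pos: [0.4788, -0.2847, 0.2537]
tool_rot: [-0.001, 0.45, 0.893, 0.0]
contact_force: [0.5, -0.3, -0.4]
gripper_width: 0.946
grasp_force: 0.0
w6 box [([321.4, 207.3], 0.83)] [([220.0, 115.0, 207.0, 204.0], 0.79)]
w6 lemon_centre [] []
(array([ 481.64, -283.95,   -7.52]), np.float64(0.0132))
```

View pics/w6.png

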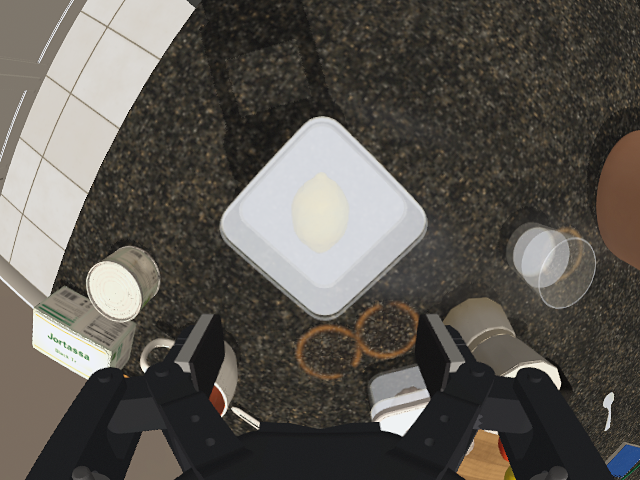

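w6 shows the lemon lying in the box at (320,212), and the box fits at (0.482,-0.284), yaw -7.5°, the same from both views. Next is the lid.

```bash
python3 -m handwheel '[[[0.002,0.0384,-0.002,0,0,0],[0.002,0.0384,-0.002,0,0,0],[0.002,0.0384,-0.002,0,0,0],[0.002,0.0384,-0.002,0,0,0],[0.002,0.0384,-0.002,0,0,0],[0.002,0.0384,-0.002,0,0,0],[0.002,0.0384,-0.002,0,0,0],[0.002,0.0384,-0.002,0,0,0],[0.002,0.0384,-0.002,0,0,0],[0.002,0.0384,-0.002,0,0,0],[0.002,0.0384,-0.002,0,0,0],[0.002,0.0384,-0.002,0,0,0],[0.002,0.0384,-0.002,0,0,0],[0.002,0.0384,-0.002,0,0,0],[0,0,0,0,0,0],[0,0,0,0,0,0],[0,0,0,0,0,0]]]' 1
python3 - <<'E'
from h import *
for c,uv in (("scene",(283,358)),("side",(266,185))): print("tumbler",atz(c,uv,0))
o=look('w7',['lid_centre','button_top']); b=load('w2')
s=state(); print(s["joint_pos"],s["tool_pos"])
obs=[(x["ci"],x["masks"]["lid_centre"][0]["region"]) for x in (o,b)]
print("lid",fit(obs[:1],LID,(.507,.253,43)),fit(obs,LID,(.507,.253,43)))
r=lambda o,t:px2ray("wrist",o["pts"][t][0]["position"],o["ci"])
for t in ["lid_centre","button_top"]: print(t,tri([r(b,t),r(o,t)]))
E
```

```text
time: 13.32
tool_pos: [0.507, 0.2523, 0.2265]
tool_rot: [-0.0, 0.45, 0.893, -0.001]
contact_force: [0.1, -0.6, -0.2]
gripper_width: 1.0
grasp_force: 0.0
tumbler [0.3613 0.5666 0.    ]
tumbler [0.3735 0.5267 0.    ]
w7 lid_centre [([319.6, 216.9], 0.97)] [([239.0, 134.0, 161.0, 162.0], 0.74)]
w7 button_top [([318.8, 222.7], 0.87)] [([292.0, 191.0, 56.0, 55.0], 0.79)]
[ 0.3286 -0.0843  1.7548 -0.0001  1.4708 -0.3063] [0.5075 0.2514 0.2274]
lid (array([505.45, 251.38,  43.78]), np.float64(0.0417)) (array([505.93, 251.65,  43.04]), np.float64(0.0512))
lid_centre (array([0.5073, 0.2495, 0.0164]), [0.0009410405049102645, 0.0009410405049102093])
button_top (array([0.5071, 0.2501, 0.0432]), [1.3806191580064082e-05, 1.3806191580094568e-05])
```

View pics/w7.png

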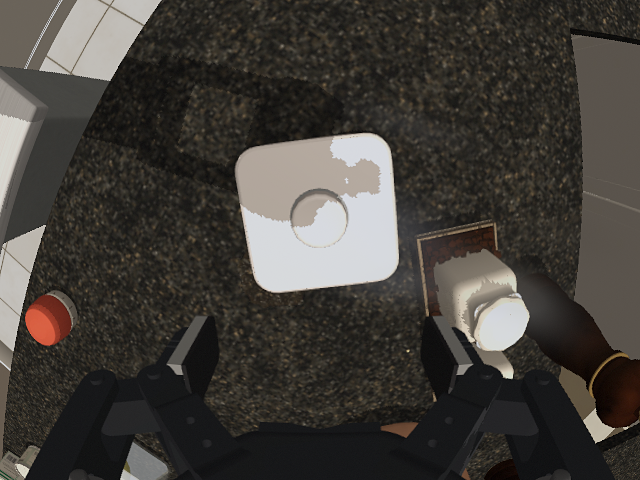

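w7 shows the white lid centred at about (318,214) with its button at (319,218), and the tray with shakers clear to the right. I'll refine the yaw with a free corner radius.

Run:
```python
from h import *
o=load('w7'); m0=o["masks"]["lid_centre"][0]["region"]
im=cv2.imread("pics/w7.png"); g=(im.min(2)>105).astype(np.uint8)
roi=np.zeros_like(g); roi[115:315,220:412]=1; g&=roi
g=cv2.morphologyEx(g,cv2.MORPH_OPEN,np.ones((3,3)))
n,l,st,_=cv2.connectedComponentsWithStats(g); k=1+st[1:,4].argmax()
cs,_=cv2.findContours((l==k).astype(np.uint8),cv2.RETR_EXTERNAL,cv2.CHAIN_APPROX_NONE)
c=max(cs,key=cv2.contourArea); m=np.zeros_like(g); cv2.fillPoly(m,[c],1)
print(st[k],m0.sum(),m.sum())
for rad in (.015,.02,.025,.03):
    L=[(.15,rad,.012),(.15,rad,.023)]
    print(rad,fit([(o["ci"],m0)],L,(.506,.251,43)),fit([(o["ci"],m)],L,(.506,.251,43)))
a=load('w6')
for rad in (.015,.02,.025,.03): print(rad,fit([(a['ci'],a['masks']['box'][0]['region'])],[(.146,rad,0),(.146,rad,.08)],(.482,-.284,-8)))
```

```text
[  235   133   164   160 22010] 22131 22268
0.015 (array([506.25, 251.34,  43.32]), np.float64(0.0403)) (array([506.29, 250.67,  43.76]), np.float64(0.0354))
0.02 (array([506.18, 251.33,  43.87]), np.float64(0.0355)) (array([506.41, 250.8 ,  43.41]), np.float64(0.029))
0.025 (array([506.4 , 251.07,  42.62]), np.float64(0.0285)) (array([506.36, 251.16,  42.55]), np.float64(0.0224))
0.03 (array([506.22, 251.56,  42.67]), np.float64(0.0226)) (array([506.28, 251.  ,  43.04]), np.float64(0.0202))
0.015 (array([ 481.75, -283.83,   -7.28]), np.float64(0.02))
0.02 (array([ 481.68, -283.73,   -7.59]), np.float64(0.0133))
0.025 (array([ 481.76, -283.71,   -7.6 ]), np.float64(0.0116))
0.03 (array([ 481.87, -284.05,   -7.01]), np.float64(0.0199))
```

```bash
python3 -m handwheel '[[[-0.001,-0.001,-0.03,0,0,0],[0,0,-0.03,0,0,0],[0,0,-0.03,0,0,0],[0,0,-0.03,0,0,0],[0,0,-0.03,0,0,0],[0,0,-0.025,0,0,0],[0,0,-0.016,0,0,0],[0,0,-0.01,0,0,0],[0,0,0,0,0,0],[0,0,0,0,0,0],[0,0,0,0,0,0]]]'
python3 -c "
from h import *
o=look('w8',['button_top'])"
```

```text
time: 14.48
tool_pos: [0.5077, 0.2517, 0.0281]
tool_rot: [0.001, 0.45, 0.893, 0.001]
contact_force: [0.5, 0.5, 0.4]
gripper_width: 1.003
grasp_force: 0.0
w8 button_top [([316.2, 337.9], 0.96)] [([256.0, 264.0, 122.0, 116.0], 0.79)]
```

View pics/w8.png

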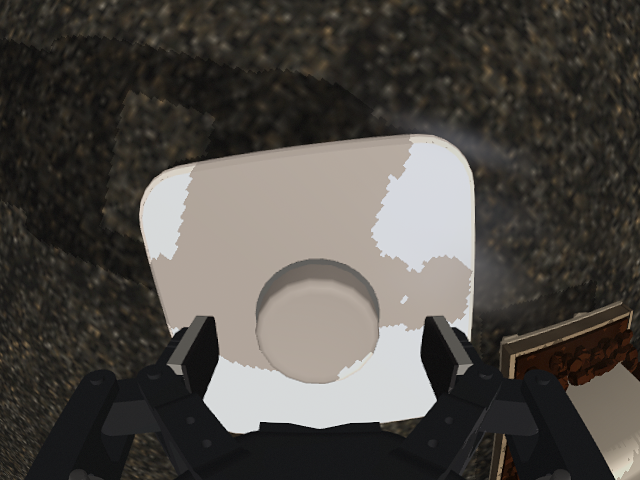

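w8 shows the button at (317,325) midway between the pads at (195,350) and (445,350). I'll lower a little, grip and lift.

```bash
python3 -m handwheel '[[[-0.001,-0.001,-0.004,0,0,0],[0,0,-0.003,0,0,0],[0,0,0,0,0,0],[0,0,0,0,0,0]]]'
python3 -m handwheel '[[[0,0,0,0,0,0],[0,0,0,0,0,0],[0,0,0,0,0,0],[0,0,0,0,0,0],[0,0,0,0,0,0],[0,0,0,0,0,0],[0,0,0,0,0,0],[0,0,0,0,0,0],[0,0,0,0,0,0]]]' 0
python3 -m handwheel '[[[0,0,0.005,0,0,0],[0,0,0.005,0,0,0],[0,0,0.01,0,0,0],[0,0,0.02,0,0,0],[0,0,0.03,0,0,0],[0,0,0.03,0,0,0],[0,0,0.03,0,0,0],[0,0,0.03,0,0,0],[0,0,0.02,0,0,0],[0,0,0.01,0,0,0],[0,0,0,0,0,0],[0,0,0,0,0,0]]]'
python3 -c "
from h import *
s=state();print(s)
o=look('w9',['button_top','lid_centre'])"
```

```text
time: 14.97
tool_pos: [0.5049, 0.2504, 0.0189]
tool_rot: [-0.0, 0.45, 0.893, -0.0]
contact_force: [1.3, -0.3, -0.4]
gripper_width: 1.002
grasp_force: 0.0
time: 15.72
tool_pos: [0.5063, 0.2509, 0.0203]
tool_rot: [0.001, 0.45, 0.893, 0.001]
contact_force: [2.0, 2.1, 5.5]
gripper_width: 0.589
grasp_force: 64.3
time: 16.72
tool_pos: [0.5048, 0.2503, 0.2086]
tool_rot: [-0.0, 0.45, 0.893, -0.0]
contact_force: [1.0, 0.3, -2.4]
gripper_width: 0.587
grasp_force: 62.8
{'time': 16.7167, 'joint_pos': array([ 0.3282, -0.0779,  1.7806, -0.    ,  1.44  , -0.3084]), 'joint_vel': array([-0.0002,  0.0234,  0.0365,  0.0005, -0.0022, -0.0001]), 'joint_efforts': array([  0.0173, -36.2793, -39.7764,  -0.0044,  -0.0215,  -0.0001]), 'tool_pos': array([0.5048, 0.2503, 0.2086]), 'tool_rot': array([-0.0004,  0.4503,  0.8929, -0.0004]), 'contact_force': array([ 0.9532,  0.2933, -2.3912]), 'ft_torque': array([0.0283, 0.059 , 0.0499]), 'grasp_force': 62.84713625907898, 'gripper_width': 0.5868205995290331}
w9 button_top [([317.6, 353.2], 0.81)] [([254.0, 273.0, 129.0, 118.0], 0.95), ([137.0, 136.0, 348.0, 296.0], 0.44)]
w9 lid_centre [([321.8, 324.9], 0.87)] [([136.0, 136.0, 345.0, 295.0], 0.71)]
```

View pics/w9.png

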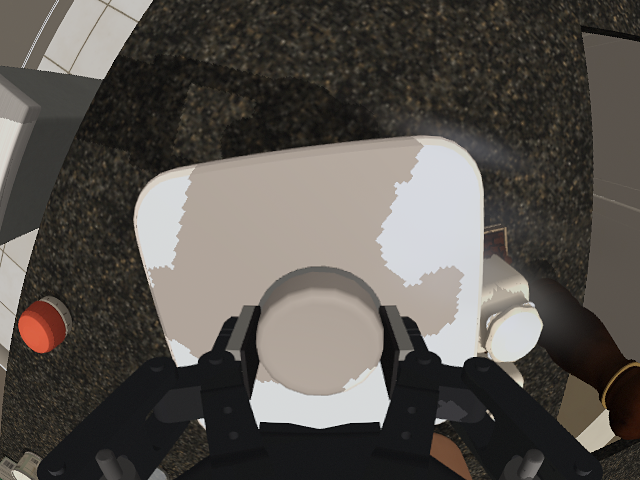

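w9 shows the lid hanging level in the grip, with its button at (320,335) between the pads. I'll fit the lid's pose in the hand from this view.

```bash
cat >> h.py <<'E'
def fitrows(ci,m,layers,x0,rmax):
    m=m.astype(float).copy(); m[rmax:]=0
    def cost(q):
        p=np.array([q[0]/1000,q[1]/1000,np.radians(q[2])])
        im=np.zeros((480,640),np.uint8); cv2.fillPoly(im,[np.round(sil(ci,p,layers)*16).astype(np.int32)],255,cv2.LINE_AA,4)
        a=im/255.; a[rmax:]=0; return 1-np.minimum(a,m).sum()/np.maximum(a,m).sum()
    s=np.array([x0[0]*1000,x0[1]*1000,x0[2]]); r=minimize(cost,s,method="Nelder-Mead",options=dict(initial_simplex=np.array([s,s+[4,0,0],s+[0,4,0],s+[0,0,4]]),xatol=.05,fatol=1e-5))
    return r.x.round(2),round(r.fun,4)
E
python3 - <<'E'
from h import *
for tag,tz in (("w9",.2086),):
    o=load(tag); m=o["masks"]["lid_centre"][0]["region"]; T=np.array(o["ci"]["T"])
    # TCP from the camera pose (same rig as at the start): camera offset in tool frame
    print(T[:3,3])
    for dz in (.001,.003,.005):
        for rad in (.025,.03):
            L=[(.15,rad,tz+dz-.012),(.15,rad,tz+dz)]
            print(dz,rad,fitrows(o["ci"],m,L,(.506,.251,43),300))
E
```

```text
[0.4569 0.3149 0.3521]
0.001 0.025 (array([504.49, 249.12,  43.23]), np.float64(0.0146))
0.001 0.03 (array([504.01, 249.51,  43.33]), np.float64(0.0143))
0.003 0.025 (array([503.69, 249.02,  43.27]), np.float64(0.0242))
0.003 0.03 (array([504.03, 249.7 ,  43.27]), np.float64(0.0201))
0.005 0.025 (array([503.16, 248.19,  43.2 ]), np.float64(0.0326))
0.005 0.03 (array([504.3 , 249.81,  43.31]), np.float64(0.0282))
```

```bash
python3 -m handwheel '[[[-0.0015,-0.0297,0,0,0,3.28],[-0.0015,-0.0297,0,0,0,3.28],[-0.0015,-0.0297,0,0,0,3.28],[-0.0015,-0.0297,0,0,0,3.28],[-0.0015,-0.0297,0,0,0,3.28],[-0.0015,-0.0297,0,0,0,3.28],[-0.0015,-0.0297,0,0,0,3.28],[-0.0015,-0.0297,0,0,0,3.28],[-0.0015,-0.0297,0,0,0,3.28],[-0.0015,-0.0297,0,0,0,3.28],[-0.0015,-0.0297,0,0,0,3.3],[-0.0015,-0.0297,0,0,0,3.3],[-0.001,-0.0297,0,0,0,0],[-0.001,-0.0297,0,0,0,0],[-0.001,-0.0297,0,0,0,0],[-0.001,-0.0297,0,0,0,0],[-0.001,-0.0297,0,0,0,0],[-0.001,-0.0297,0,0,0,0],[0,0,0,0,0,0],[0,0,0,0,0,0]]]'
python3 -m handwheel '[[[0,0,-0.02,0,0,0],[0,0,-0.02,0,0,0],[0,0,-0.01,0,0,0],[0,0,0,0,0,0],[0,0,0,0,0,0],[0,0,0,0,0,0]]]'
cat > rel.py <<'E'
import sys
from h import *
from scipy.spatial.transform import Rotation as R
tag=sys.argv[1]
S=[state()]
o=look(tag,['lid_centre','box']); S.append(state())
q=S[0]["tool_rot"]; M=R.from_quat(np.r_[q[1:],q[0]]).as_matrix()
tp=np.mean([s["tool_pos"] for s in S],0)
print("tooly",np.degrees(np.arctan2(M[1,1],M[0,1])),"z",M[:,2],"tp",tp, S[0]["contact_force"])
tz=tp[2]
for dz in (.001,.003):
    L=[(.15,.028,tz+dz-.012),(.15,.028,tz+dz)]
    print("lid",fitrows(o["ci"],o["masks"]["lid_centre"][0]["region"],L,(tp[0],tp[1],-7.5),300))
E
python3 rel.py w10
```

```text
time: 18.63
tool_pos: [0.4807, -0.285, 0.2081]
tool_rot: [-0.001, 0.124, 0.992, 0.001]
contact_force: [1.1, 0.7, -1.9]
gripper_width: 0.586
grasp_force: 63.3
time: 19.13
tool_pos: [0.4819, -0.284, 0.1604]
tool_rot: [0.001, 0.123, 0.992, -0.0]
contact_force: [-0.4, -0.2, -2.6]
gripper_width: 0.584
grasp_force: 63.3
w10 lid_centre [([322.3, 323.0], 0.65)] [([138.0, 136.0, 347.0, 295.0], 0.57)]
w10 box [] [([217.0, 134.0, 176.0, 24.0], 0.75)]
tooly 75.92080663895041 z [ 0.0012 -0.0009 -1.    ] tp [ 0.4819 -0.2842  0.1604] [-0.4261 -0.1938 -2.6426]
lid (array([ 481.74, -283.6 ,   -6.74]), np.float64(0.0113))
lid (array([ 481.84, -283.91,   -7.25]), np.float64(0.0147))
```

View pics/w10.png

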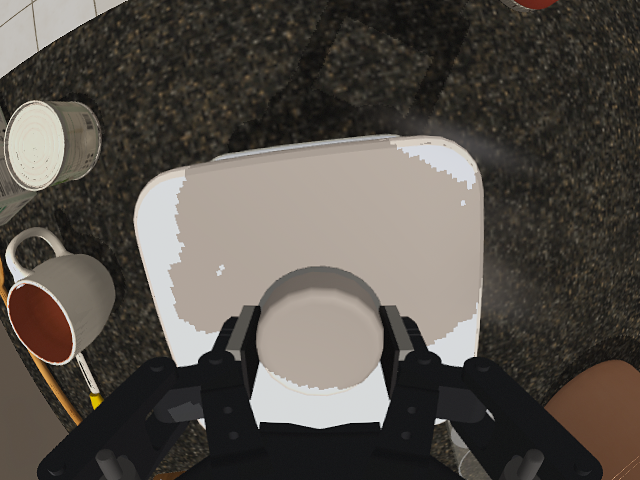

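w10 shows the lid held above the box, with the box's rim parallel to the lid's far edge at (300,145). The fits agree to under 1 mm and 1°, so I'll lower it gently.

```bash
python3 -m handwheel '[[[0,0,-0.02,0,0,0],[0,0,-0.02,0,0,0],[0,0,-0.01,0,0,0],[0,0,-0.005,0,0,0],[0,0,0,0,0,0],[0,0,0,0,0,0],[0,0,0,0,0,0]]]'
python3 -m handwheel '[[[0,0,-0.002,0,0,0],[0,0,-0.002,0,0,0],[0,0,-0.002,0,0,0],[0,0,0,0,0,0],[0,0,0,0,0,0]]]'
python3 -c "
from h import *
s=state();print(s['tool_pos'],s['contact_force'],s['ft_torque'])"
```

```text
time: 19.97
tool_pos: [0.4821, -0.2848, 0.1057]
tool_rot: [0.001, 0.123, 0.992, -0.001]
contact_force: [0.3, -0.3, -1.8]
gripper_width: 0.583
grasp_force: 63.3
time: 20.38
tool_pos: [0.4812, -0.284, 0.0981]
tool_rot: [-0.0, 0.123, 0.992, 0.0]
contact_force: [-1.3, 0.4, -2.5]
gripper_width: 0.585
grasp_force: 63.3
[ 0.4812 -0.284   0.0981] [-1.2851  0.4169 -2.4637] [ 0.0279 -0.0013  0.0093]
```

No contact yet and the gasket is entering the rim. I'll continue in small steps.

```bash
python3 -m handwheel '[[[0,0,-0.001,0,0,0],[0,0,-0.001,0,0,0],[0,0,-0.001,0,0,0],[0,0,-0.001,0,0,0],[0,0,0,0,0,0],[0,0,0,0,0,0]]]'
python3 -m handwheel '[[[0,0,-0.001,0,0,0],[0,0,-0.001,0,0,0],[0,0,0,0,0,0],[0,0,0,0,0,0]]]'
python3 -c "
from h import *
s=state();print(s['tool_pos'],s['contact_force'],s['ft_torque'])"
```

```text
time: 20.88
tool_pos: [0.4812, -0.2841, 0.0942]
tool_rot: [-0.0, 0.123, 0.992, 0.0]
contact_force: [0.2, 0.4, -2.0]
gripper_width: 0.591
grasp_force: 63.3
time: 21.22
tool_pos: [0.4812, -0.2841, 0.0922]
tool_rot: [-0.0, 0.123, 0.992, 0.0]
contact_force: [0.2, -0.8, -2.2]
gripper_width: 0.584
grasp_force: 63.3
[ 0.4812 -0.2841  0.0922] [ 0.1658 -0.8024 -2.1851] [-0.0164 -0.0152  0.0408]
```

```bash
python3 -m handwheel '[[[0,0,-0.001,0,0,0],[0,0,0,0,0,0],[0,0,0,0,0,0]]]' | grep -E "tool_pos|contact"
python3 -m handwheel '[[[0,0,-0.0005,0,0,0],[0,0,0,0,0,0],[0,0,0,0,0,0]]]'| grep -E "tool_pos|contact"
python3 -m handwheel '[[[0,0,-0.0005,0,0,0],[0,0,0,0,0,0],[0,0,0,0,0,0]]]'| grep -E "tool_pos|contact"
```

```text
tool_pos: [0.4813, -0.2841, 0.0912]
contact_force: [0.8, -1.0, -1.6]
tool_pos: [0.4813, -0.2841, 0.0908]
contact_force: [0.2, -0.4, -1.7]
tool_pos: [0.4813, -0.2841, 0.0903]
contact_force: [-0.1, 0.6, -3.1]
```

```bash
python3 -m handwheel '[[[0,0,-0.0005,0,0,0],[0,0,0,0,0,0],[0,0,0,0,0,0]]]' | grep -E "tool_pos|contact"
python3 -m handwheel '[[[0,0,-0.0005,0,0,0],[0,0,0,0,0,0],[0,0,0,0,0,0]]]'| grep -E "tool_pos|contact"
python3 -c "
from h import *
s=state();print(s['tool_pos'],s['contact_force'],s['ft_torque'])"
```

```text
tool_pos: [0.4814, -0.2842, 0.0902]
contact_force: [-1.9, 0.5, 1.1]
tool_pos: [0.4814, -0.2842, 0.0902]
contact_force: [-3.3, 2.8, 5.4]
[ 0.4814 -0.2842  0.0902] [-3.2625  2.7603  5.3988] [ 0.4148  0.5671 -0.0323]
```

Contact comes at TCP z 0.090, which is the seated height, with about 7 N of push. I'll ease off, open and rise.

```bash
python3 -m handwheel '[[[0,0,0.0005,0,0,0],[0,0,0,0,0,0]]]' | grep -E "tool_pos|contact"
python3 -m handwheel '[[[0,0,0,0,0,0],[0,0,0,0,0,0],[0,0,0,0,0,0],[0,0,0,0,0,0],[0,0,0,0,0,0],[0,0,0,0,0,0]]]' 1
python3 -m handwheel '[[[0,0,0.01,0,0,0],[0,0,0.02,0,0,0],[0,0,0.025,0,0,0],[0,0,0.025,0,0,0],[0,0,0.025,0,0,0],[0,0,0.02,0,0,0],[0,0,0.01,0,0,0],[0,0,0,0,0,0],[0,0,0,0,0,0],[0,0,0,0,0,0]]]'
python3 - <<'E'
from h import *
o=look('w11',['lid_centre','button_top'])
m=o["masks"]["lid_centre"][0]["region"]
L=lambda t:[(.15,.028,t-.012),(.15,.028,t)]
for t in (.091,.093,.095): print(t,fit([(o["ci"],m)],L(t),(.4815,-.284,-7.5)))
# plane of the plate top from depth, in world
ci,d=o["ci"],o["d"]; T=np.array(ci["T"])
k=cv2.erode(m.astype(np.uint8),np.ones((9,9)))>0
ys,xs=np.nonzero(k&(d>0)); 
P=[]
for u,v in zip(xs[::7],ys[::7]):
    oo,r=px2ray("wrist",(u,v),ci); c=-(r@T[:3,2]); P.append(oo+r*d[v,u]/c)
P=np.array(P); dd=np.hypot(P[:,0]-.4815,P[:,1]+.284)
A=P[(dd>.032)]; M=np.c_[A[:,:2]-[.4815,-.284],np.ones(len(A))]
c,*_=np.linalg.lstsq(M,A[:,2],rcond=None); print("plate slope",c, "btn z",np.median(P[dd<.02][:,2]))
E
```

```text
tool_pos: [0.4814, -0.2842, 0.0902]
contact_force: [-0.9, 1.5, 3.5]
time: 23.13
tool_pos: [0.4813, -0.2842, 0.0897]
tool_rot: [0.0, 0.123, 0.992, -0.0]
contact_force: [0.1, -0.4, 0.0]
gripper_width: 0.998
grasp_force: 0.0
time: 23.97
tool_pos: [0.4806, -0.2836, 0.223]
tool_rot: [-0.001, 0.123, 0.992, 0.001]
contact_force: [-1.1, -0.4, -0.8]
gripper_width: 1.002
grasp_force: 0.0
w11 lid_centre [([321.3, 237.8], 0.74)] [([214.0, 134.0, 203.0, 197.0], 0.72)]
w11 button_top [([318.4, 247.9], 0.9)] [([282.0, 208.0, 73.0, 68.0], 0.74), ([322.0, 374.0, 79.0, 59.0], 0.5)]
0.091 (array([ 481.61, -284.23,   -6.78]), np.float64(0.0116))
0.093 (array([ 481.42, -284.19,   -7.41]), np.float64(0.0176))
0.095 (array([ 481.26, -284.25,   -7.55]), np.float64(0.0282))
plate slope [-0.0009  0.0001  0.0938] btn z 0.11088215647546618
```

View pics/w11.png

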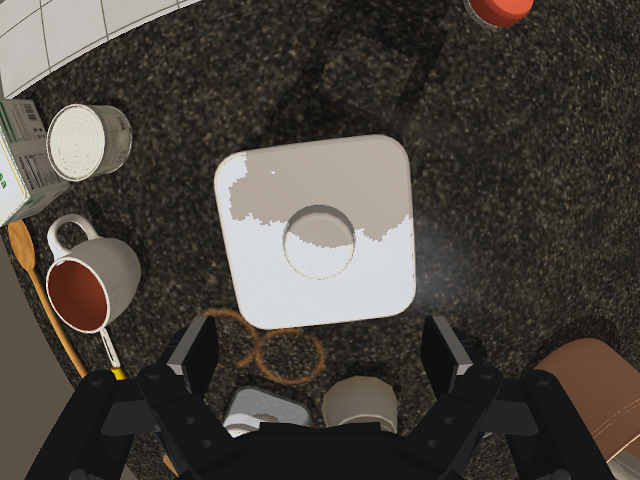

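w11 shows the lid sitting level (slope under 0.001, plate top 0.094) with its button up at (319,242), top at 0.111. I'll shut the fingers and press.

```bash
python3 -m handwheel '[[[0,0,0,0,0,0],[0,0,0,0,0,0],[0,0,0,0,0,0],[0,0,0,0,0,0],[0,0,-0.015,0,0,0],[0,0,-0.02,0,0,0],[0,0,-0.02,0,0,0],[0,0,-0.02,0,0,0],[0,0,-0.015,0,0,0],[0,0,-0.01,0,0,0],[0,0,0,0,0,0],[0,0,0,0,0,0]]]' 0
python3 -m handwheel '[[[0,0,-0.003,0,0,0],[0,0,-0.003,0,0,0],[0,0,-0.003,0,0,0],[0,0,-0.002,0,0,0],[0,0,-0.002,0,0,0],[0,0,0,0,0,0]]]'
```

```text
time: 25.22
tool_pos: [0.4812, -0.2841, 0.1247]
tool_rot: [-0.0, 0.123, 0.992, 0.0]
contact_force: [0.2, -0.3, -0.1]
gripper_width: 0.001
grasp_force: 0.0
time: 25.72
tool_pos: [0.4811, -0.284, 0.1113]
tool_rot: [-0.0, 0.123, 0.992, 0.0]
contact_force: [0.1, -0.8, -0.5]
gripper_width: -0.002
grasp_force: 0.0
```

```bash
python3 -m handwheel '[[[0,0,-0.001,0,0,0],[0,0,-0.001,0,0,0],[0,0,-0.001,0,0,0],[0,0,-0.001,0,0,0],[0,0,-0.001,0,0,0],[0,0,-0.001,0,0,0],[0,0,0,0,0,0]]]'| grep -E "tool_pos|contact"
python3 -m handwheel '[[[0,0,-0.001,0,0,0],[0,0,-0.001,0,0,0],[0,0,-0.001,0,0,0],[0,0,-0.001,0,0,0],[0,0,0,0,0,0]]]'| grep -E "tool_pos|contact"
python3 -m handwheel '[[[0,0,-0.001,0,0,0],[0,0,-0.001,0,0,0],[0,0,0,0,0,0]]]'| grep -E "tool_pos|contact"
```

```text
tool_pos: [0.4814, -0.2842, 0.1081]
contact_force: [-6.0, 3.8, 11.1]
tool_pos: [0.4812, -0.2841, 0.1014]
contact_force: [-0.6, 0.1, -0.1]
tool_pos: [0.4811, -0.284, 0.0993]
contact_force: [-1.1, 0.0, -0.5]
```

It has snapped past the middle. I'll push on to the bottom to confirm it's fully down.

```bash
python3 -m handwheel '[[[0,0,-0.001,0,0,0],[0,0,-0.001,0,0,0],[0,0,-0.001,0,0,0],[0,0,0,0,0,0]]]'| grep -E "tool_pos|contact"
python3 -m handwheel '[[[0,0,-0.001,0,0,0],[0,0,-0.0005,0,0,0],[0,0,0,0,0,0]]]'| grep -E "tool_pos|contact"
```

```text
tool_pos: [0.4814, -0.2842, 0.097]
contact_force: [-0.3, -0.3, 3.0]
tool_pos: [0.4815, -0.2843, 0.097]
contact_force: [-3.6, 3.2, 9.2]
```

```bash
python3 -m handwheel '[[[0,0,0.005,0,0,0],[0,0,0.015,0,0,0],[0,0,0.025,0,0,0],[0,0,0.025,0,0,0],[0,0,0.025,0,0,0],[0,0,0.02,0,0,0],[0,0,0.01,0,0,0],[0,0,0,0,0,0],[0,0,0,0,0,0],[0,0,0,0,0,0]]]'
python3 - <<'E'
from h import *
o=look('w12',['lid_centre'])
m=o["masks"]["lid_centre"][0]["region"]
ci,d=o["ci"],o["d"]; T=np.array(ci["T"])
k=cv2.erode(m.astype(np.uint8),np.ones((9,9)))>0
ys,xs=np.nonzero(k&(d>0)); P=[]
for u,v in zip(xs[::7],ys[::7]):
    oo,r=px2ray("wrist",(u,v),ci); c=-(r@T[:3,2]); P.append(oo+r*d[v,u]/c)
P=np.array(P); P=P[P[:,2]<.12]; dd=np.hypot(P[:,0]-.4815,P[:,1]+.284)
A=P[dd>.032]; M=np.c_[A[:,:2]-[.4815,-.284],np.ones(len(A))]
c,*_=np.linalg.lstsq(M,A[:,2],rcond=None); print("plate",c,len(A),"btn z",np.median(P[dd<.02][:,2]))
print(fit([(ci,m)],[(.15,.028,.081),(.15,.028,.093)],(.4815,-.284,-7.5)))
im,_=grab_frame("side"); cv2.imwrite("pics/side1.png",cv2.resize(im[230:450,220:480],None,fx=2.5,fy=2.5))
for t in ("glass","moka_pot","mug"): print(t,[np.round(r["position"],1) for r in pinpoint("side",t)[:1]])
E
```

```text
time: 28.38
tool_pos: [0.4806, -0.2836, 0.2182]
tool_rot: [-0.001, 0.123, 0.992, 0.001]
contact_force: [0.2, -0.3, 0.1]
gripper_width: 0.001
grasp_force: 0.0
w12 lid_centre [([320.0, 242.2], 0.74)] [([214.0, 136.0, 201.0, 199.0], 0.57), ([286.0, 212.0, 69.0, 62.0], 0.4)]
plate [-0.0011  0.0002  0.0938] 3495 btn z 0.09682709932437333
(array([ 481.66, -284.42,   -7.43]), np.float64(0.0533))
glass [array([381.1, 309.6])]
moka_pot [array([302.8, 344.4])]
mug [array([297.7, 428.4])]
```

View pics/side1.png

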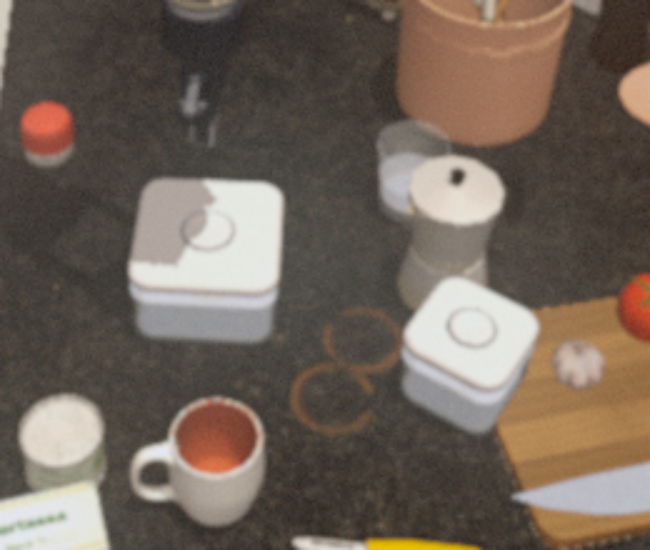

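The picture shows the lid level on the box with its button down at (207,232). The glass, moka pot and mug stand where they were, and the gripper is well clear.

```bash
python3 -c "
from plant import *
print(job_done())"
```

```text
the job is handed in; nothing more can be done
None
```

The job is handed in at about 28 s of the 67 s allowed: the lemon is in the box, the lid sits down and level on the rim, the button is pressed fully down and stayed down, and the glass, moka pot and mug were not disturbed.

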